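Open the spares canister of unknown thread hand

TASK

Get the spare fuses within reach: take the orange cap off its canister in the twin holder. It comes off with a part turn, but these canisters are made with either left-hand or right-hand threads and nothing on the outside shows which, so try loosening it both ways until you find the way it turns, then lift it off and finish still holding the cap in the gripper, upright, about 10 cm above where it sat, so that the mouth is open. Leave the blue-capped canister and the other things on the chart table where they are.

Things in the scene. Friction and masses are not known exactly. Their poses are not given: they have to be found in the camera images.
- holder: Aluminium twin holder screwed to the chart table: plate 100 x 250 x 8 mm, two collars. Origin: centre of its underside, on the table; x across, y along its length, z up. Two like white canisters (64 mm wide, 66 mm to the shoulder) are clamped in it at y = +65 and -65 mm and cannot turn or lift. Either cap may be on either side; one canister is left-handed, the other right-handed, no telling which.
- cap_orange: Orange ribbed plastic cap, loose, 40 to 85 g. Skirt 70 mm across, 29 mm high, on a canister neck 40 mm wide. Origin: on its axis at the skirt's lower edge, 77 mm above the table when seated; z up; x along its grip bar, within 0.07 rad of the holder's x when seated. It must be lifted about 25 mm to clear the neck.
- cap_orange_bar (a point): Middle of the orange cap's straight grip bar, 39 mm above the cap's origin: bar 46 mm long (cap x), 12 mm thick (cap y), from 29 to 50 mm above the origin. Lock: turned the wrong way it stops hard within 0.2 rad; the right way it turns easily to a hard stop 0.82 rad from the holder's x and lifts freely from 0.65 rad on. It does not rise as it turns; locked, it lifts 3 mm and holds fast.
- cap_blue: The same cap in blue on the other canister, same size, origin and axes. To be left alone.
- radio: Red handheld radio lying on its back, 118 x 58 x 34 mm with an 85 mm aerial on its +x end. Origin: centre of its underside. To be left alone.
- whistle: Orange plastic whistle, about 48 x 18 x 22 mm, lying near the holder on the robot's side. Origin under its round chamber. To be left alone.
- shackle: Steel shackle lying flat, about 56 x 50 x 10 mm, beyond the holder. Origin: centre of its underside. To be left alone.
- mug: White ceramic mug, 76 mm across, 85 mm high, with a handle. Origin: centre of its underside. To be left alone.
- chart_weight: Brass chart weight, 52 mm across, 42 mm high, with a waist. Origin: centre of its underside. To be left alone.
- ruler: Clear plastic chart ruler lying flat, 26 x 300 x 5 mm, long side along its y. Origin: centre of its underside. To be left alone.

How it is judged:
By the outcome, as a careful person would: the job done as asked, in the order asked, and still so for the second after the job is handed in, while the arm keeps its last pose, push and grip.
It also fails if it takes over 38 s, if anything falls off the work surface, if the arm or the gripper's body presses on something with over 40 N, if the wrist force passes 120 N, or if a joint passes its speed limit or range.

ROBOT

A 6-joint arm with a two-finger parallel gripper is mounted at the origin on the work surface. World frame = base frame: x ahead of the robot, y to its left, z up, the work surface at z = 0. Lengths are in m, angles in degrees, forces in N, time in s.
With the tool pointing down it reaches from about 0.375 to 0.9 m from the base axis. Payload 3.1 kg.
Tool frame: the origin (TCP) lies on the centre line of the jaws, within the pads' length; the fingertips stand 17 mm ahead of it and the grasp point (between the pads) lies 2 mm behind it; z points along the fingers, y is the line along which they close (so a half turn about z gives the same grasp; the last joint's range is limited). The gripper opens to 87 mm and grips with 3 to 60 N. Pads are 19 mm wide; open, the fingers measure 117 mm over their backs; the gripper's body (75 mm by 190 mm) begins 51 mm behind the grasp point.
Start: joints at [65.174, 30.224, 82.088, -0, 67.689, -10.227], TCP at [0.157, 0.605, 0.24] pointing down, gripper open.
Joint ranges: [-176.69, 176.69], [-43.24, 126.21], [12.49, 139.97], [-82, 262], [0, 151.66], [-163.58, 163.58]. Speed limits (degrees/s): [159.86, 159.86, 180, 180, 180, 180].

INTERFACE

Orientations are given as a 3x3 rotation matrix whose columns are the frame's x, y, z axes.
In Python, from rig import bot, imaging, finder gives the robot as it stands. The module is installed in compiled form; this text tells all that it offers.
- The arm moves only by the tool play_rows, never from a script. Its argument "motion" is a list that holds one entry, the list of rows, each a list of 6 numbers: the shift along the tool's x, y, z in normalised numbers (1 is 500 mm), then the turn, a rotation vector about the tool's x, y, z in normalised numbers (1 is pi/2 rad). In form: [[[dx, dy, dz, wx, wy, wz], ...]]. A call has 1 to 8 rows; each row is the pose to reach, as a shift and turn from the pose commanded when the call began, along the tool's axes at that moment; what a row does not reach only later rows make up. A row lasts 1/12 s, in which the tool goes at most 41.7 mm and 7.16 degrees, less where a joint would pass 70% of its speed; a pose out of reach is approached as far as the arm can. A call with a gripper value outside its range is refused whole. "fingers" is the finger opening in m, from 0 to 0.087, set as the call begins (left out, the last holds). The fingers move at their own pace and stop on an object; the grip force is fixed at half the most. Time passes only in rows, so rows that repeat a pose let the fingers close. It gives the time, the measured TCP pose, the force, the opening and the grip force at its end, in the units of the state.
- bot.read_state(): the state, without advancing time (a new reading comes with each control period).
- imaging.capture(name): name is "side" or "top"; returns a dict with "frame" (400x640x3 uint8, red, green, blue), "camera_matrix" (3x3 intrinsics, pixels), "k1" (the pictures are not rectified: a ray, as slopes to the right and down, at radius r is drawn at 1 + k1 r^2 times it, then the intrinsics apply), "R" (3x3) and "t" (3): a world point X has camera coordinates R X + t. Camera axes: x right, y down, z forward; pixel columns grow to the right and rows downward; lengths in m; the calibration is good to about 2 mm. A picture is of the moment at which its call begins. There is no depth.
- bot.hand_in(): hands the job in; it is judged then, once.
Trained networks look in the newest picture that a camera, given by its name, has taken for a name from the list of things; names that differ only in an ending like _2 or _b are one class to them, and where a whole thing is asked for, a point or a joint stands for the part that bears it (a point fixed in the world has none). Each returns a list of dicts, best first, with "confidence" (0 to 1); they miss things now and then, are a little off and sometimes report something else, mostly with a low value. They report only what shows in the picture. A call takes as long as a camera call.
- finder.recognise(camera, name): "at" ([x, y, z] in m, in world coordinates, good to about 4 mm: the middle of the surface that is visible of it).
- finder.outline_of(camera, name): "pixels" (400x640 bool, what is visible of it).
The state is a dict: "time_s": time; "joint_positions": joint angles; "qvel": joint speeds; "tau": joint torques, N m; "position": TCP position; "tcp_rot": TCP orientation; "force": force on the tool from outside, world axes, zero at the start; "moment": the same for the moment, N m; "opening": opening from 0.0 (shut) to 1.0 (fully open); "grasp_force": force on a finger pad.
Only numpy, scipy, OpenCV 4.12 (cv2) and the standard library are available. Lean on these libraries where they do the work, as an engineer would, in place of code of your own. Each camera call takes 0.05 s, during which the arm holds its last target. There are 200 camera calls.

## Working session

There is one attempt and no reset: what is moved stays moved. The work goes in short steps, Python scripts to look and compute and a tool call to move; the robot and the scene stay as the last step left them, time stands still between calls to the robot, and variables do not carry over. Pictures are saved under pics/ and viewed, at most 10 in all, crops included, and the job is handed in when it is done.

Besides the shell and the picture viewer there is one more tool, called after "Call:" by a JSON object that holds its "name" and its "arguments". play_rows: Moves the arm, as the interface text tells. Its arguments: {"type":"object","properties":{"motion":{"type":"array"},"fingers":{"type":"number"}},"required":["motion"]}

```bash
mkdir -p pics; cat > h.py <<'E'
import numpy as np, cv2
from rig import bot, imaging, finder
def snap(cam,fn=None):
    c=imaging.capture(cam)
    if fn: cv2.imwrite('pics/'+fn,c['frame'][:,:,::-1])
    return c
def ray(c,u,v):
    K=np.array(c['camera_matrix']);d=np.array([(u-K[0,2])/K[0,0],(v-K[1,2])/K[1,1]])
    p=d.copy()
    for _ in range(20): p=d/(1+c['k1']*(p@p))
    R=np.array(c['R']);return -R.T@np.array(c['t']),R.T@np.array([p[0],p[1],1])
def atz(c,u,v,z):
    o,d=ray(c,u,v);return o+d*(z-o[2])/d[2]
def proj(c,X):
    q=np.array(c['R'])@np.array(X)+np.array(c['t']);s=q[:2]/q[2];s=s*(1+c['k1']*(s@s))
    K=np.array(c['camera_matrix']);return K[0,0]*s[0]+K[0,2],K[1,1]*s[1]+K[1,2]
E
python3 - <<'E'
from h import *
for cam in('top','side'):
    c=snap(cam,cam+'0.png')
    for n in('cap_orange','cap_orange_bar','cap_blue','holder','whistle','mug','radio','chart_weight','shackle'):
        print(cam,n,[(np.round(r['at'],3).tolist(),round(r['confidence'],2)) for r in finder.recognise(cam,n)][:2])
s=bot.read_state();print(s['time_s'],s['position'],s['tcp_rot'],s['opening'])
E
```

```text
top cap_orange [([0.521, 0.198, 0.112], 0.72)]
top cap_orange_bar [([0.52, 0.199, 0.104], 0.75), ([0.54, 0.142, 0.005], 0.19)]
top cap_blue [([0.572, 0.081, 0.105], 0.86), ([0.587, 0.464, 0.049], 0.29)]
top holder [([0.54, 0.143, 0.007], 0.86), ([0.584, 0.46, 0.048], 0.46)]
top whistle [([0.454, 0.11, 0.018], 0.51)]
top mug [([0.585, 0.463, 0.044], 0.78), ([0.812, -0.035, 0.009], 0.53)]
top radio [([0.54, -0.454, 0.035], 0.64)]
top chart_weight [([0.281, 0.244, 0.012], 0.59)]
top shackle [([0.635, 0.17, 0.009], 0.69), ([0.279, 0.247, 0.01], 0.51)]
side cap_orange [([0.515, 0.194, 0.104], 0.67)]
side cap_orange_bar [([0.517, 0.194, 0.108], 0.84)]
side cap_blue [([0.561, 0.078, 0.108], 0.56)]
side holder [([0.537, 0.137, 0.008], 0.71)]
side whistle []
side mug [([0.575, 0.436, 0.06], 0.66)]
side radio [([0.53, -0.468, 0.031], 0.73)]
side chart_weight [([0.278, 0.243, 0.013], 0.78)]
side shackle []
1.0 [0.15749531 0.60480501 0.23954467] [[-9.67702098e-01  2.52096506e-01 -1.65139724e-05]
 [ 2.52096506e-01  9.67702099e-01  5.63867310e-06]
 [ 1.74020955e-05  1.29344106e-06 -1.00000000e+00]] 0.9993603949736617
```

View pics/top0.png

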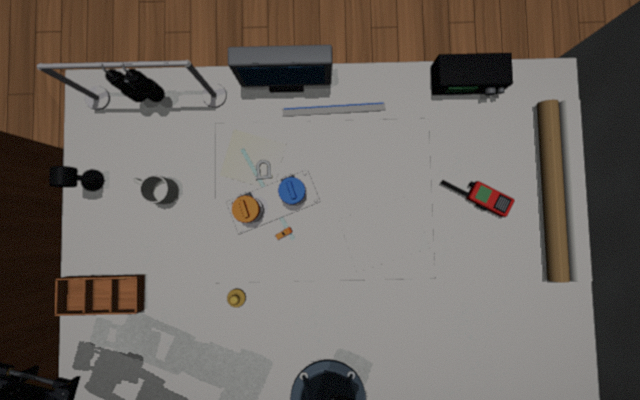

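View pics/side0.png

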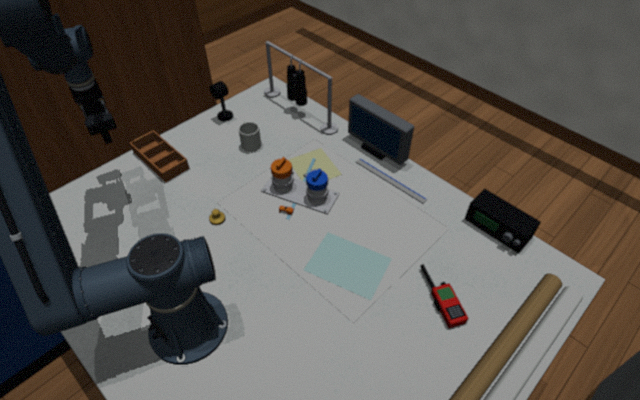

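```bash
python3 - <<'E'
from h import *
c=snap('top')
for n,z in(('cap_orange',.106),('cap_blue',.106),('cap_orange_bar',.127),('holder',.008)):
    r=finder.outline_of('top',n)
    if not r: print(n,None);continue
    m=r[0]['pixels'].astype(np.uint8)
    ys,xs=np.nonzero(m)
    P=np.array([atz(c,x,y,z)[:2] for x,y in zip(xs,ys)],np.float32)
    print(n,len(xs),(xs.min(),xs.max(),ys.min(),ys.max()),'mean',P.mean(0),'minrect',cv2.minAreaRect(P),'circ',cv2.minEnclosingCircle(P))
print(-np.array(c['R']).T@np.array(c['t']))
i=c['frame'][:,:,::-1]
u,v=map(int,proj(c,[.52,.198,.11]));print(u,v)
cr=i[max(v-60,0):v+90,max(u-80,0):u+120];cv2.imwrite('pics/crop.png',cv2.resize(cr,None,fx=4,fy=4,interpolation=cv2.INTER_CUBIC)[:600,:800])
print(max(v-60,0),max(u-80,0))
E
```

```text
cap_orange 629 (np.int64(231), np.int64(260), np.int64(196), np.int64(222)) mean [0.5234218  0.20385955] minrect ((0.5233095288276672, 0.20334769785404205), (0.07522672414779663, 0.06738768517971039), 88.65064239501953) circ ((0.521764874458313, 0.20345725119113922), 0.03800564631819725)
cap_blue 598 (np.int64(278), np.int64(305), np.int64(178), np.int64(203)) mean [0.56808454 0.0828393 ] minrect ((0.568579912185669, 0.0832190215587616), (0.07027839869260788, 0.06517253816127777), 88.65472412109375) circ ((0.5678043365478516, 0.08242423832416534), 0.0370374396443367)
cap_orange_bar 580 (np.int64(231), np.int64(259), np.int64(197), np.int64(222)) mean [0.5218085  0.20033382] minrect ((0.5225363969802856, 0.20041096210479736), (0.06852331757545471, 0.06550134718418121), 62.32027816772461) circ ((0.5217509269714355, 0.20047250390052795), 0.03581199049949646)
holder 1793 (np.int64(227), np.int64(319), np.int64(171), np.int64(233)) mean [0.54243416 0.13551232] minrect ((0.5479782819747925, 0.14498640596866608), (0.10545746237039566, 0.2487502545118332), 20.48187828063965) circ ((0.5464708209037781, 0.14422762393951416), 0.1311846226453781)
[0.48471778 0.00265382 1.11842151]
247 210
150 167
```

View pics/crop.png

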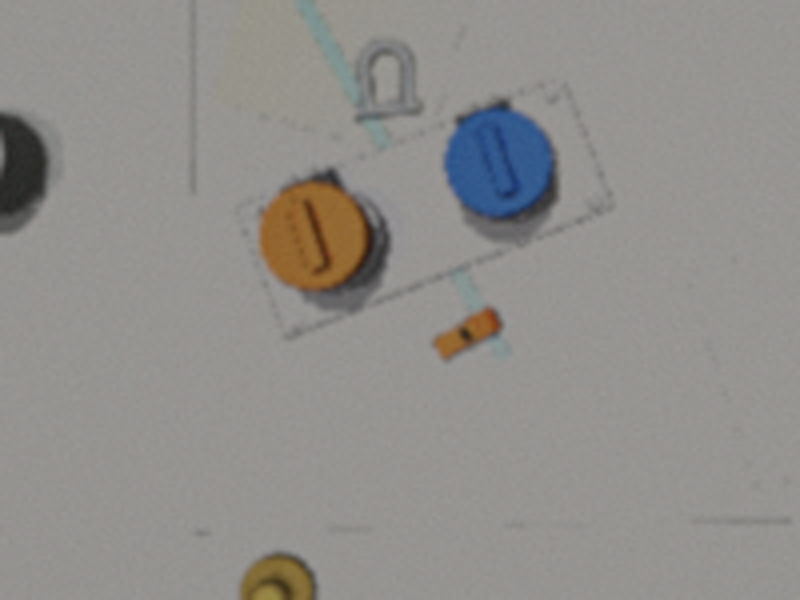

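The top view shows the orange cap at about (246, 209), with its bar roughly 15–20° off world x. The blue cap is at about (292, 190) and the whistle at about (284, 233). I'll refine the cap pose using colour masks in both views.

```bash
cat > fit.py <<'E'
from h import *
from scipy.optimize import least_squares
def parts(x,y,a):
    t=np.linspace(0,2*np.pi,60)
    cyl=[[x+.035*np.cos(k),y+.035*np.sin(k),z] for k in t for z in(.077,.106)]
    ca,sa=np.cos(a),np.sin(a)
    bar=[[x+ca*p-sa*q,y+sa*p+ca*q,z] for p in(-.023,.023) for q in(-.006,.006) for z in(.106,.127)]
    return cyl,bar
def model(c,x,y,a):
    m=np.zeros((1600,2560),np.uint8)
    for P in parts(x,y,a):
        q=(np.array([proj(c,p) for p in P])+.5)*4
        cv2.fillConvexPoly(m,cv2.convexHull(np.round(q).astype(np.int32)),1)
    ys,xs=np.nonzero(m);return np.array([xs.mean()/4-.5+.125,ys.mean()/4-.5+.125]),len(xs)/16
E
python3 - <<'E'
from fit import *
C={k:snap(k,None) for k in('top','side')}
for n,g,hr in(('cap_orange',(.5225,.203),(3,25)),('cap_blue',(.569,.083),(100,130))):
    obs={}
    for k,c in C.items():
        hsv=cv2.cvtColor(c['frame'],cv2.COLOR_RGB2HSV)
        m=((hsv[...,0]>=hr[0])&(hsv[...,0]<=hr[1])&(hsv[...,1]>120)).astype(np.uint8)
        u,v=proj(c,[*g,.105]);Y,X=np.mgrid[:400,:640];m[(X-u)**2+(Y-v)**2>20**2]=0
        ys,xs=np.nonzero(m);obs[k]=np.array([xs.mean(),ys.mean()])
        print(n,k,obs[k],len(xs),'model',*model(c,*g,.3))
    for ks in(['top'],['side'],['top','side']):
        f=lambda p:np.concatenate([model(C[k],p[0],p[1],.3)[0]-obs[k] for k in ks])
        r=least_squares(f,g,diff_step=.01);print(ks,r.x,np.round(r.fun,2))
# bigger side crop + top crop
a=[]
for k,c in C.items():
    u,v=map(int,proj(c,[.5225,.203,.11])); a.append(cv2.resize(c['frame'][v-25:v+25,u-20:u+20,::-1],None,fx=10,fy=10,interpolation=cv2.INTER_CUBIC)); print(k,u-20,v-25)
cv2.imwrite('pics/c2.png',np.hstack(a))
E
```

```text
cap_orange top [245.33449477 208.60278746] 574 model [246.59159009 209.58594686] 625.75
cap_orange side [281.1849711 168.1734104] 346 model [280.86638609 167.65721366] 397.25
['top'] [0.52513811 0.20625743] [-0. -0.]
['side'] [0.52163543 0.20050326] [-0. -0.]
['top', 'side'] [0.52445623 0.20487502] [ 0.52  0.25 -0.25 -1.07]
cap_blue top [291.40545455 190.22545455] 550 model [291.98154152 190.7553859 ] 597.625
cap_blue side [316.38202247 179.78370787] 356 model [316.34575628 178.94224553] 415.6875
['top'] [0.57046932 0.08446724] [ 0.01 -0.02]
['side'] [0.56648938 0.08019015] [-0.01 -0.01]
['top', 'side'] [0.56938438 0.08328215] [ 0.48  0.35  0.01 -0.93]
top 225 184
side 260 138
```

View pics/c2.png

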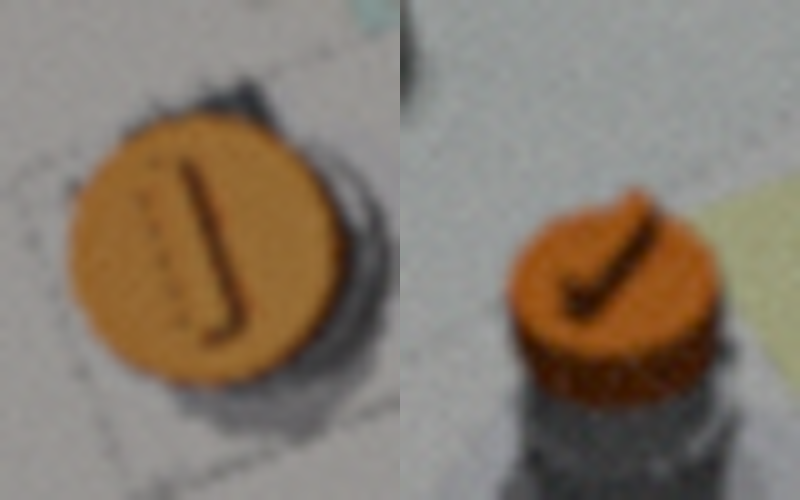

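Units first: shifts go in shares of 500 mm and turns go in shares of pi/2 rad. So -0.455 m / 0.5 = -0.91, -0.295 m / 0.5 = -0.59, -34 degrees / 90 = -0.3778.

Call:
{"name": "play_rows", "arguments": {"motion": [[[-0.91, -0.59, 0.08, 0, 0, -0.3778], [-0.91, -0.59, 0.08, 0, 0, -0.3778], [-0.91, -0.59, 0.08, 0, 0, -0.3778], [-0.91, -0.59, 0.08, 0, 0, -0.3778], [-0.91, -0.59, 0.08, 0, 0, -0.3778], [-0.91, -0.59, 0.08, 0, 0, -0.3778], [-0.91, -0.59, 0.08, 0, 0, -0.3778], [-0.91, -0.59, 0.08, 0, 0, -0.3778]]], "fingers": 0.087}}

```text
time_s: 2.02
position: [0.3746, 0.3676, 0.2161]
tcp_rot: [[-0.943, -0.333, 0.001], [-0.333, 0.943, 0.0], [-0.001, 0.0, -1.0]]
force: [0.7, 0.5, -0.1]
opening: 1.002
grasp_force: 0.0
```

```bash
python3 - <<'E'
from h import *
s=bot.read_state();p=np.array(s['position']);R=np.array(s['tcp_rot'])
print(s['time_s'],p,np.degrees(np.arctan2(R[1,0],R[0,0])),s['joint_positions'])
print((R.T@(np.array([.5235,.2045,.17])-p)).round(4))
c=snap('top');print(atz(c,243.3,208.5,.127), atz(c,243.6,208.6,.127))
E
```

```text
2.0167 [0.37457266 0.3676069  0.21610932] -160.57376870897073 [ 3.22512584e+01  2.43286263e+01  9.78998855e+01  1.57685152e-03
  5.77296898e+01 -7.71758180e+01]
[-0.0862 -0.2034  0.0461]
[0.52383661 0.20472233 0.127     ] [0.5235649  0.20396306 0.127     ]
```

In the tool's units: -0.203 m / 0.5 = -0.406, -0.086 m / 0.5 = -0.172.

Call:
{"name": "play_rows", "arguments": {"motion": [[[-0.172, -0.406, 0.06, 0, 0, 0], [-0.172, -0.406, 0.06, 0, 0, 0], [-0.172, -0.406, 0.06, 0, 0, 0], [-0.172, -0.406, 0.06, 0, 0, 0], [-0.172, -0.406, 0.06, 0, 0, 0], [-0.172, -0.406, 0.06, 0, 0, 0], [-0.172, -0.406, 0.06, 0, 0, 0], [-0.172, -0.406, 0.06, 0, 0, 0]]]}}

```text
time_s: 2.73
position: [0.5219, 0.2058, 0.1857]
tcp_rot: [[-0.944, -0.33, -0.001], [-0.33, 0.944, 0.0], [0.001, 0.001, -1.0]]
force: [-0.2, 1.2, 0.0]
opening: 0.996
grasp_force: 0.0
```

```bash
cat > go.py <<'E'
from h import *
import sys
s=bot.read_state();p=np.array(s['position']);R=np.array(s['tcp_rot'])
print(s['time_s'],p.round(4),'yaw',np.degrees(np.arctan2(R[1,0],R[0,0])).round(2),'F',np.round(s['force'],2),'M',np.round(s['moment'],2),s['opening'],s['grasp_force'])
print((R.T@(np.array([float(a) for a in sys.argv[1:4]])-p)).round(4))
E
python3 go.py .5237 .2045 .125
```

```text
2.7333 [0.5219 0.2058 0.1857] yaw -160.72 F [-0.16  1.21  0.04] M [0.08 0.09 0.03] 0.9964039746774432 0.0
[-0.0013 -0.0019  0.0607]
```

In the tool's units: 0.045 m / 0.5 = 0.09, 0.03 m / 0.5 = 0.06.

Call:
{"name": "play_rows", "arguments": {"motion": [[[0, 0, 0.06, 0, 0, 0], [0, 0, 0.09, 0, 0, 0], [0, 0, 0.09, 0, 0, 0], [0, 0, 0.09, 0, 0, 0]]]}}

```text
time_s: 3.07
position: [0.5202, 0.2076, 0.1407]
tcp_rot: [[-0.942, -0.334, -0.002], [-0.334, 0.942, -0.0], [0.002, 0.001, -1.0]]
force: [0.4, -0.7, -0.4]
opening: 1.005
grasp_force: 0.0
```

```bash
python3 go.py .5237 .2045 .125; python3 -c "
from h import *;c=snap('top');d=snap('side');a=[]
for k in(c,d):
    u,v=map(int,proj(k,[.5235,.2045,.13]));a.append(cv2.resize(k['frame'][v-30:v+30,u-30:u+30,::-1],None,fx=6.5,fy=6.5,interpolation=cv2.INTER_CUBIC))
cv2.imwrite('pics/c3.png',np.hstack(a))"
```

```text
3.0667 [0.5202 0.2076 0.1407] yaw -160.47 F [ 0.37 -0.66 -0.37] M [ 0.1   0.06 -0.03] 1.0045622202530584 0.0
[-0.0023 -0.004   0.0157]
```

View pics/c3.png

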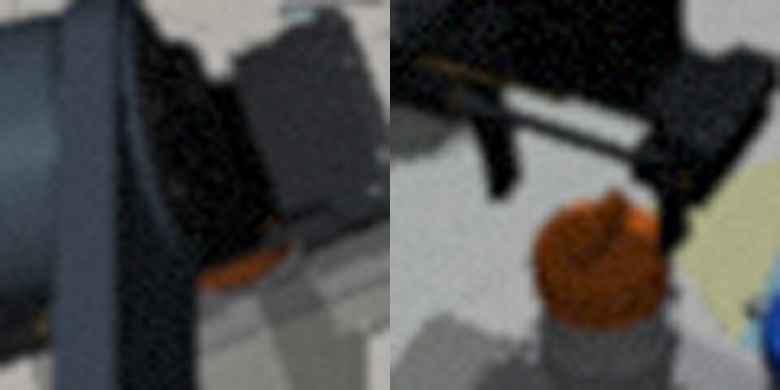

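The side crop shows the fingers straddling the bar. The jaw centre sits slightly to the left, which agrees with the computed correction. I'll shift and go down.

In the tool's units: 0.0155 m / 0.5 = 0.031, -0.004 m / 0.5 = -0.008.

Call:
{"name": "play_rows", "arguments": {"motion": [[[-0.005, -0.008, 0, 0, 0, 0], [-0.005, -0.008, 0.016, 0, 0, 0], [-0.005, -0.008, 0.031, 0, 0, 0], [-0.005, -0.008, 0.031, 0, 0, 0], [-0.005, -0.008, 0.031, 0, 0, 0]]]}}

```text
time_s: 3.58
position: [0.5251, 0.203, 0.1248]
tcp_rot: [[-0.943, -0.332, -0.002], [-0.332, 0.943, -0.0], [0.002, 0.0, -1.0]]
force: [0.1, 0.4, 0.9]
opening: 1.001
grasp_force: 0.0
```

```bash
python3 go.py .5237 .2045 .125
```

```text
3.5833 [0.5251 0.203  0.1248] yaw -160.62 F [0.1  0.43 0.93] M [0.09 0.05 0.01] 1.0005449844847059 0.0
[ 0.0008  0.0019 -0.0002]
```

In the tool's units: 0.0015 m / 0.5 = 0.003, 0.0005 m / 0.5 = 0.001.

Call:
{"name": "play_rows", "arguments": {"motion": [[[0.001, 0.003, 0, 0, 0, 0], [0.001, 0.003, 0, 0, 0, 0], [0.001, 0.003, 0, 0, 0, 0], [0.001, 0.003, 0, 0, 0, 0], [0.001, 0.003, 0, 0, 0, 0], [0.001, 0.003, 0, 0, 0, 0]]], "fingers": 0}}

```text
time_s: 4.08
position: [0.5248, 0.2045, 0.1256]
tcp_rot: [[-0.943, -0.332, 0.0], [-0.332, 0.943, 0.0], [-0.0, -0.0, -1.0]]
force: [0.4, 0.6, 0.2]
opening: 0.63
grasp_force: 0.0
```

```bash
python3 go.py .5237 .2045 .125
```

```text
4.0833 [0.5248 0.2045 0.1256] yaw -160.6 F [0.36 0.63 0.17] M [0.02 0.06 0.01] 0.6300200765848513 0.0
[0.001  0.0004 0.0006]
```

In the tool's units: 0.0005 m / 0.5 = 0.001.

Call:
{"name": "play_rows", "arguments": {"motion": [[[0.001, 0, 0, 0, 0, 0], [0.001, 0, 0, 0, 0, 0], [0.001, 0, 0, 0, 0, 0], [0.001, 0, 0, 0, 0, 0], [0.001, 0, 0, 0, 0, 0], [0.001, 0, 0, 0, 0, 0], [0.001, 0, 0, 0, 0, 0], [0.001, 0, 0, 0, 0, 0]]]}}

```text
time_s: 4.75
position: [0.5243, 0.2043, 0.1255]
tcp_rot: [[-0.943, -0.332, 0.0], [-0.332, 0.943, 0.0], [-0.0, 0.0, -1.0]]
force: [-0.4, 0.1, 0.1]
opening: 0.137
grasp_force: 29.9
```

Call:
{"name": "play_rows", "arguments": {"motion": [[[0, 0, 0, 0, 0, 0], [0, 0, 0, 0, 0, 0], [0, 0, 0, 0, 0, 0]]]}}

```text
time_s: 5.0
position: [0.5243, 0.2043, 0.1255]
tcp_rot: [[-0.943, -0.332, -0.0], [-0.332, 0.943, 0.0], [0.0, 0.0, -1.0]]
force: [0.1, 0.2, -0.0]
opening: 0.138
grasp_force: 29.9
```

```bash
python3 go.py .5237 .2045 .125
```

```text
5.0 [0.5243 0.2043 0.1255] yaw -160.6 F [ 0.05  0.25 -0.02] M [ 0.09  0.04 -0.05] 0.13751456281605987 29.934141933918
[0.0005 0.0004 0.0005]
```

In the tool's units: 9 degrees / 90 = 0.1.

Call:
{"name": "play_rows", "arguments": {"motion": [[[0, 0, 0, 0, 0, 0.0333], [0, 0, 0, 0, 0, 0.0667], [0, 0, 0, 0, 0, 0.1], [0, 0, 0, 0, 0, 0.1], [0, 0, 0, 0, 0, 0.1]]]}}

```text
time_s: 5.42
position: [0.524, 0.2043, 0.1255]
tcp_rot: [[-0.983, -0.184, -0.0], [-0.184, 0.983, -0.001], [0.001, -0.0, -1.0]]
force: [-1.4, 0.5, 1.0]
opening: 0.144
grasp_force: 31.5
```

```bash
python3 go.py .5237 .2045 .125
```

```text
5.4167 [0.524  0.2043 0.1255] yaw -169.4 F [-1.35  0.48  1.02] M [0.25 0.23 0.72] 0.14374910060611193 31.457712549017742
[0.0002 0.0002 0.0005]
```

In the tool's units: -24 degrees / 90 = -0.2667.

Call:
{"name": "play_rows", "arguments": {"motion": [[[0, 0, 0, 0, 0, -0.0556], [0, 0, 0, 0, 0, -0.1111], [0, 0, 0, 0, 0, -0.1667], [0, 0, 0, 0, 0, -0.2222], [0, 0, 0, 0, 0, -0.2667], [0, 0, 0, 0, 0, -0.2667]]]}}

```text
time_s: 5.92
position: [0.5244, 0.2042, 0.1255]
tcp_rot: [[-0.825, -0.566, 0.0], [-0.566, 0.825, 0.0], [-0.0, 0.0, -1.0]]
force: [0.5, -1.2, 0.5]
opening: 0.136
grasp_force: 29.9
```

```bash
python3 go.py .5237 .2045 .125
```

```text
5.9167 [0.5244 0.2042 0.1255] yaw -145.56 F [ 0.52 -1.22  0.49] M [ 0.04  0.09 -0.02] 0.13602846911970784 29.90998685359955
[0.0004 0.0007 0.0005]
```

In the tool's units: -28.5 degrees / 90 = -0.3167.

Call:
{"name": "play_rows", "arguments": {"motion": [[[0, 0, 0, 0, 0, -0.0556], [0, 0, 0, 0, 0, -0.1111], [0, 0, 0, 0, 0, -0.1667], [0, 0, 0, 0, 0, -0.2222], [0, 0, 0, 0, 0, -0.2778], [0, 0, 0, 0, 0, -0.3167], [0, 0, 0, 0, 0, -0.3167], [0, 0, 0, 0, 0, -0.3167]]]}}

```text
time_s: 6.58
position: [0.5244, 0.2042, 0.1255]
tcp_rot: [[-0.458, -0.889, 0.0], [-0.889, 0.458, 0.0], [-0.0, -0.0, -1.0]]
force: [0.1, 0.1, 0.1]
opening: 0.133
grasp_force: 29.9
```

```bash
python3 go.py .5237 .2045 .2255
```

```text
6.5833 [0.5244 0.2042 0.1255] yaw -117.28 F [0.06 0.13 0.11] M [0.05 0.05 0.  ] 0.13283876248258292 29.911559522151947
[ 0.0001  0.0008 -0.1   ]
```

No resistance at 42°. Next is a gentle test lift of 8 mm.

In the tool's units: -0.008 m / 0.5 = -0.016, -0.006 m / 0.5 = -0.012.

Call:
{"name": "play_rows", "arguments": {"motion": [[[0, 0, -0.006, 0, 0, 0], [0, 0, -0.012, 0, 0, 0], [0, 0, -0.016, 0, 0, 0], [0, 0, -0.016, 0, 0, 0]]]}}

```text
time_s: 6.92
position: [0.5246, 0.2044, 0.1341]
tcp_rot: [[-0.456, -0.89, 0.001], [-0.89, 0.456, 0.0], [-0.001, -0.001, -1.0]]
force: [0.1, -0.7, -0.4]
opening: 0.135
grasp_force: 29.9
```

```bash
python3 go.py .5237 .2045 .2255
```

```text
6.9167 [0.5246 0.2044 0.1341] yaw -117.14 F [ 0.1  -0.68 -0.37] M [0.05 0.1  0.01] 0.13526974212281187 29.911201894283295
[ 0.0003  0.0008 -0.0914]
```

It lifts freely, so I'll raise it to 10 cm.

In the tool's units: -0.092 m / 0.5 = -0.184, -0.086 m / 0.5 = -0.172.

Call:
{"name": "play_rows", "arguments": {"motion": [[[0, 0, -0.024, 0, 0, 0], [0, 0, -0.056, 0, 0, 0], [0, 0, -0.088, 0, 0, 0], [0, 0, -0.12, 0, 0, 0], [0, 0, -0.15, 0, 0, 0], [0, 0, -0.172, 0, 0, 0], [0, 0, -0.184, 0, 0, 0], [0, 0, -0.184, 0, 0, 0]]]}}

```text
time_s: 7.58
position: [0.525, 0.2045, 0.2269]
tcp_rot: [[-0.456, -0.89, 0.003], [-0.89, 0.456, 0.001], [-0.002, -0.002, -1.0]]
force: [-0.4, 0.6, -1.3]
opening: 0.134
grasp_force: 29.9
```

Call:
{"name": "play_rows", "arguments": {"motion": [[[0, 0, 0, 0, 0, 0], [0, 0, 0, 0, 0, 0], [0, 0, 0, 0, 0, 0], [0, 0, 0, 0, 0, 0], [0, 0, 0, 0, 0, 0]]]}}

```text
time_s: 8.0
position: [0.524, 0.2042, 0.2248]
tcp_rot: [[-0.456, -0.89, -0.001], [-0.89, 0.456, -0.0], [0.001, 0.001, -1.0]]
force: [-0.5, 0.0, -1.5]
opening: 0.139
grasp_force: 29.9
```

```bash
python3 go.py .5237 .2045 .2255; python3 -c "
from h import *;d=snap('side')
u,v=map(int,proj(d,[.5235,.2045,.13]));cv2.imwrite('pics/c4.png',cv2.resize(d['frame'][v-50:v+50,u-60:u+60,::-1],None,fx=6,fy=6,interpolation=cv2.INTER_CUBIC))"
```

```text
8.0 [0.524  0.2042 0.2248] yaw -117.1 F [-0.52  0.04 -1.51] M [ 0.07  0.09 -0.02] 0.13891417668901906 29.911316335201263
[-0.0001  0.0004 -0.0007]
```

View pics/c4.png

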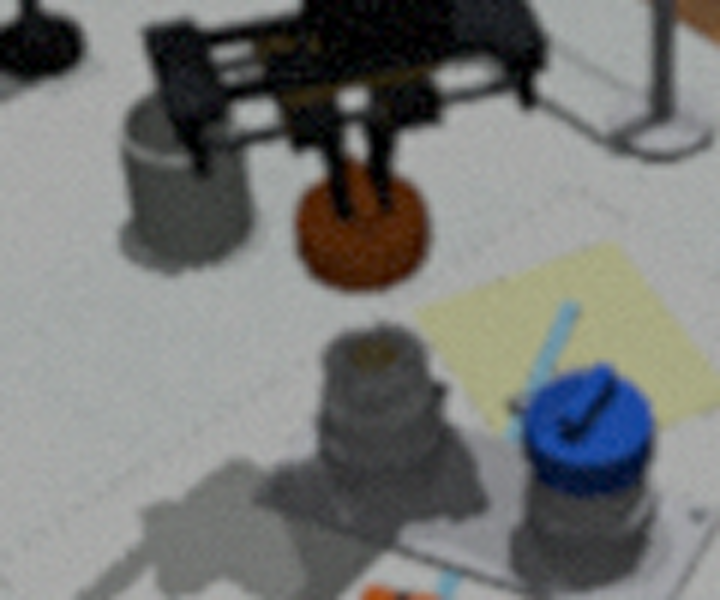

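The crop shows the cap held upright at about (362, 230), above the open canister mouth at (375, 350). The blue cap, at (590, 430), hasn't moved.

```bash
python3 -c "
from rig import bot
print(bot.hand_in())"
```

```text
the job is handed in; nothing more can be done
None
```

The orange cap is off and held upright in the gripper about 10 cm above its canister, whose mouth is open; it loosened counter-clockwise seen from above, so a right-hand thread. Nothing else on the table was touched, and the job was handed in at about 8 s.

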